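# Clear the feed mixer and mesh its beater

### The arm

A 7-joint arm with a two-finger parallel gripper is mounted at the origin on a cart in front of the work surface, level with it; the furniture and walls round the work are solid. World frame = base frame: x ahead of the robot, y to its left, z up, the work surface at z = 0. Lengths are in m, angles in rad, forces in N, time in s.
With the tool pointing down it reaches from about 0.4 to 0.85 m from the base axis. Payload 10.4 kg.
Tool frame: the origin (TCP) lies on the centre line of the jaws, within the pads' length; the fingertips stand 11 mm ahead of it and the grasp point (between the pads) lies 8 mm behind it (tip_reach is the distance from the TCP to the fingertips, in m); z points along the fingers, y is the line along which they close (so a half turn about z gives the same grasp; the last joint's range is limited). The gripper opens to 85 mm and grips with 20 to 120 N. Pads are 22 mm wide; open, the fingers measure 114 mm over their backs; the gripper's body (76 mm by 85 mm) begins 54 mm behind the grasp point. The pads swing forward as they close: fully open they stand 13 mm farther back than shut.
Start: joints at [-1.252, 0.332, -0.065, 1.46, 0.022, 1.35, -0.088], TCP at [0.209, 0.589, 0.242] pointing down, gripper open.
Joint ranges: [-2.6, 2.6], [-0.5, 2.12], [-1.47, 1.34], [0.16, 2.42], [-1.27, 4.41], [0.06, 2.06], [-2.6, 2.6]. Speed limits (rad/s): [2.22, 2.22, 2.79, 2.79, 3.14, 3.14, 3.14].

### API

Orientations are given as a unit quaternion [x, y, z, w].
In Python, from workcell import get_obs, camera, hand_in, tip_reach gives the robot as it stands. The module is installed in compiled form; this text tells all that it offers.
- The arm moves only by the tool move_arm, never from a script. Its argument "plan" is a list of rows, each an object with "delta_pos": the shift along the tool's x, y, z in fractions of the full range, 1 being 0.8 m, a list of three; "turn": the turn, a rotation vector about the tool's x, y, z in parts of the range, where 1.0 means pi rad, a list of three; "fingers": the closure, from 0 (fully open) to 1 (shut). A call has 1 to 12 rows; each row is the pose to reach, as a shift and turn from the pose commanded when the call began, along the tool's axes at that moment; what a row does not reach only later rows make up. A row lasts 1/8 s, in which the tool goes at most 62.5 mm and 10.7 degrees, less where a joint would pass 70% of its speed; a pose out of reach is approached as far as the arm can. No shift or turn number may pass 1 either way. A call with a gripper value outside its range is refused whole. The fingers move at their own pace and stop on an object; "force" is the grip in N (left out, the last holds). Time passes only in rows, so rows that repeat a pose let the fingers close. It gives the time, the measured TCP pose, the force, the opening and the grip force at its end, in the units of the state.
- get_obs(): the state, without advancing time (a new reading comes with each control period).
- camera(name): name is "scene" or "top" or "wrist"; returns a dict with "color" (400x640x3 uint8, red, green, blue), "range_z" (400x640 float32, m along the optical axis (not along the pixel's ray), 0 where there is no reading), "fx", "fy", "cx", "cy" (pixels), "R" (3x3) and "t" (3): a world point X has camera coordinates R X + t; the wrist camera has in their place "tool_from_camera" (4x4, takes a point from camera to tool coordinates, whose origin is the TCP and whose axes are the flange's). Camera axes: x right, y down, z forward; pixel columns grow to the right and rows downward; lengths in m; the calibration is good to about 2 mm. A picture is of the moment at which its call begins: read the wrist's pose just before it.
- hand_in(): hands the job in; it is judged then, once.
The state is a dict: "clock": time; "joint_pos": joint angles; "joint_velocities": joint speeds; "tau": joint torques, N m; "position": TCP position; "ee_rot": TCP orientation; "ft_force": force on the tool from outside, world axes, zero at the start; "torque": the same for the moment, N m; "grip_width": opening from 0.0 (shut) to 1.0 (fully open); "grasp_force": force on a finger pad.
Only numpy, scipy, OpenCV 4.12 (cv2) and the standard library are available. Lean on these libraries where they do the work, as an engineer would, in place of code of your own. Each camera call takes 0.05 s, during which the arm holds its last target. There are 200 camera calls.

### The job

A dog biscuit lies across the drive coupling of the feed mixer: first put it in the small shallow scrap bowl and let go of it. Then take the flat beater from its storage block, turn it until its cross-shaped splines mesh with the coupling's slots, slide it fully home against the ejector spring until its collar sits on the mixer, and finish while still gripping the beater and pressing it home. Leave the bottle, the vial and the upright carton behind where they stand.

Things in the scene. Friction and masses are not known exactly. Their poses are not given: they have to be found in the camera images.
- mixer: feed mixer drive base, white box fixed to the table, 112 x 92 mm (x, y), 70 mm high, small dial on its front; origin at the centre of its underside. The round splined coupling (39 mm across) is in the middle of the deck, flush with it
- coupling_mouth (a point): centre of the coupling's upper face, flush with the mixer's deck, 70 mm above the table. Its x and y run along the two crossing slots (8.5 mm wide, 26 mm deep, longer than the splines), z up; the pattern repeats every quarter turn. The coupling starts at any angle in the mixer and turns about z with a drag of 0.12 N m; splines must be within about 0.1 rad to enter
- eject_pin (a joint): travel (m) of the spring ejector pin, 7 mm wide, in the middle of the coupling: 0 = up, its top 18 mm below the coupling's face; grows as the beater presses it down; 0.006 when the collar sits on the face. 4 N starts it, 10 N at 0.006; it pushes a released beater up again
- beater: flat metal beater, 100 g, 115 mm tall, standing stem down in the storage block. Origin at the stem's tip, z up. Up from the tip: round-nosed 6 mm pilot; cross splines along its x and y, 6 mm thick, 26 mm across, z 8 to 24 (ridge from z 6); 40 mm collar z 24 to 28; shaft; flat frame 60 mm wide (x), 10 mm thick (y), z 56 to 115. Grip its solid top bar (z 95 to 115) across the 10 mm, mid-width
- rack: storage block, a grey box 70 x 70 mm and 34 mm high, fixed to the table, with a round hole 33 mm wide and 28 mm deep in the middle in which the beater's stem stands, its collar resting on top. Origin at the centre of its underside
- biscuit: bone-shaped tan dog biscuit, rigid, loose, 20 g, 64 mm long (x), 28 mm over the lobes, 14 mm thick, lying across the coupling on the mixer's deck. Origin at the centre of its underside. The middle 32 mm is a straight shank 16 mm wide (y): grip there
- scrap_bowl: small plain shallow pale-metal bowl, loose, 140 mm across the rim, 38 mm high; origin at the centre of its underside
- bottle: bystander: brown bottle with white cap, 51 mm wide, 110 mm tall, upright, behind the mixer; origin at the centre of its underside
- vial: bystander: amber vial with black cap, 32 mm wide, 67 mm tall, upright; origin at the centre of its underside
- carton: bystander: blue upright carton 40 x 52 x 88 mm; origin at the centre of its underside
There are look-alikes about, which are no part of the job. Leave any orange look-alike of the beater alone.

How it is judged:
On the way, in this order (a step that is already met when the one before it is completed fails the run):
1. the biscuit lies in the scrap bowl, let go (horizontal distance between biscuit and scrap_bowl below 0.06 m and height (world z) of biscuit below 0.045 m and contact force between biscuit and scrap_bowl above 0.02 N and contact force between the fingers and biscuit below 0.1 N), for 0.2 s.
2. the beater's splines have meshed and slid down into the coupling (z of beater in the frame of coupling_mouth below -0.014 m and horizontal distance between beater and coupling_mouth below 0.005 m), for 0.1 s.
At the end, for the whole second after the job is handed in: Beater upright (0.1 rad), centred in the coupling (4 mm), stem tip 22 mm or more below its face (home is 24), ejector pin pressed over 4 mm, the gripper still gripping the beater; biscuit in the scrap bowl (within 60 mm of its centre, below 45 mm) (z of beater in the frame of coupling_mouth below -0.022 m and horizontal distance between beater and coupling_mouth below 0.004 m and angle between beater's own z axis and vertical below 0.1 rad and value of joint eject_pin above 0.004 m and contact force between the fingers and beater above 2 N and horizontal distance between biscuit and scrap_bowl below 0.06 m and height (world z) of biscuit below 0.045 m and contact force between biscuit and scrap_bowl above 0.02 N); the arm keeps its last pose, push and grip.
It fails at once if the bottle, vial or carton is moved by more than 30 mm (distance of any of bottle, vial, carton from where it was at the start of the episode above 0.03 m).
It also fails if it takes over 51 s, if anything falls off the work surface, if the arm or the gripper's body presses on something with over 40 N, if the wrist force passes 120 N, or if a joint passes its speed limit or range.

## Working session

There is one attempt and no reset: what is moved stays moved. The work goes in short steps, Python scripts to look and compute and a tool call to move; the robot and the scene stay as the last step left them, time stands still between calls to the robot, and variables do not carry over. Pictures are saved under pics/ and viewed, at most 10 in all, crops included, and the job is handed in when it is done.

Besides the shell and the picture viewer there is one more tool, called after "Request:" by a JSON object that holds its "api" and its "payload", one argument or row to a line. move_arm: Moves the arm, as the interface text tells. Its arguments: {"type":"object","properties":{"plan":{"type":"array","items":{"type":"object","properties":{"delta_pos":{"type":"array","items":{"type":"number"}},"turn":{"type":"array","items":{"type":"number"}},"fingers":{"type":"number"}}}},"force":{"type":"number"}},"required":["plan"]}

```bash
mkdir -p pics; cat > h.py <<'E'
import numpy as np, cv2
from workcell import get_obs, camera, hand_in, tip_reach
from scipy.spatial.transform import Rotation as Ro
def grab(n):
    o=get_obs(); c=camera(n)
    if 'R' in c: Rcw=np.array(c['R']).T; t=-Rcw@np.array(c['t']).ravel()
    else:
        T=np.array(c['tool_from_camera']); Rt=Ro.from_quat(o['ee_rot']).as_matrix()
        Rcw=Rt@T[:3,:3]; t=Rt@T[:3,3]+np.array(o['position'])
    c['Rw']=Rcw; c['o']=t; return c
def ray(c,u,v):
    d=np.stack([(np.asarray(u,float)-c['cx'])/c['fx'],(np.asarray(v,float)-c['cy'])/c['fy'],np.ones(np.shape(u))],-1)
    return d@c['Rw'].T
def onplane(c,u,v,z):
    d=ray(c,u,v); return c['o']+d*((z-c['o'][2])/d[...,2])[...,None]
def cloud(c):
    v,u=np.mgrid[:400,:640]; return c['o']+ray(c,u,v)*c['range_z'][...,None]
def save(n,img,s=1):
    cv2.imwrite('pics/'+n,cv2.resize(img[...,::-1],None,fx=s,fy=s,interpolation=cv2.INTER_CUBIC))
E
python3 - <<'E'
from h import *
o=get_obs(); print(o)
for n in ['scene','top']:
    c=grab(n); save(n+'0.png',c['color']); print(n,c['o'],c['fx'],c['Rw'].round(2).tolist())
    np.savez(n+'0.npz',**{k:c[k] for k in ['color','range_z','Rw','o','fx','fy','cx','cy']})
E
```

```text
{'clock': 0.0, 'joint_pos': array([-1.25158433,  0.3328658 , -0.06464894,  1.46094954,  0.02161169,
        1.34992016, -0.0885006 ]), 'joint_velocities': array([-0.00126943,  0.00060408, -0.00111754, -0.00137751, -0.00072463,
       -0.00163611, -0.00046676]), 'tau': array([ 3.22158476e-04, -6.25448084e+01,  4.93094896e-02, -3.91596937e+01,
        1.61531952e-02,  1.01727553e-02,  3.14346300e-05]), 'position': array([0.20941047, 0.58848194, 0.24151567]), 'ee_rot': array([ 1.70087555e-01,  9.85428688e-01, -7.19850841e-04, -7.52102199e-05]), 'ft_force': array([-0.96612831, -0.0882245 , -1.07028297]), 'torque': array([ 0.00150458, -0.05017392, -0.00922777]), 'grasp_force': 0.0, 'grip_width': 0.998501230724796}
scene [-0.08625641 -0.51083323  0.51738922] 518.2544339682856 [[0.72, -0.3, 0.62], [-0.69, -0.29, 0.67], [-0.03, -0.91, -0.42]]
top [0.48717591 0.20352765 0.9192669 ] 400.1088924865728 [[0.02, -0.99, 0.11], [-1.0, -0.02, 0.03], [-0.03, -0.11, -0.99]]
```

View pics/scene0.png

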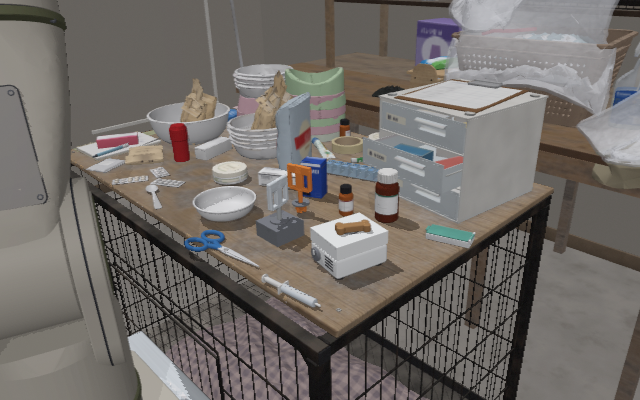

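View pics/top0.png

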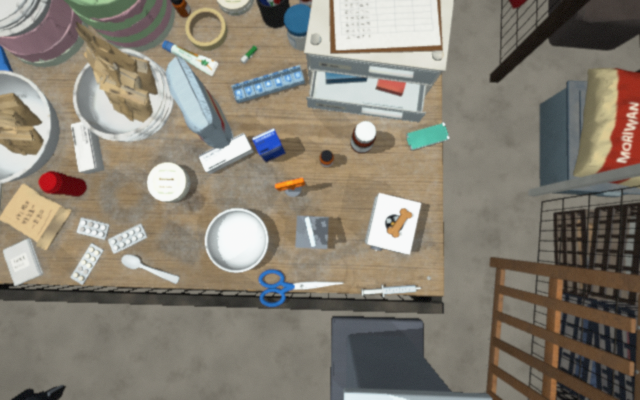

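The scene view shows the grey beater in its block (280,205), orange look-alike (300,180), and biscuit on the mixer (352,227). The top view shows the mixer (395,222), biscuit (400,222), block and beater (312,232), bowl (236,240), vial (326,157), bottle (364,135) and carton (268,145).

Candidates:
- Beater: grey at top (314,230), versus orange at (290,184). I choose grey.
- Bowl: the small one at (236,240), versus the white tub (168,182) and the big bowls (130,90) and (15,125). I choose (236,240).

```bash
python3 - <<'E'
from h import *
c={k:v for k,v in np.load('top0.npz').items()}; P=cloud(c); hsv=cv2.cvtColor(c['color'],cv2.COLOR_RGB2HSV)
def reg(u0,v0,u1,v1,m): 
    k=np.zeros(m.shape,bool); k[v0:v1,u0:u1]=1; return m&k
def rect(m,z,name):
    v,u=np.nonzero(m); W=onplane(c,u,v,z)[:,:2]; (ce,sz,a)=cv2.minAreaRect(W.astype(np.float32)); print(name,len(u),np.round(ce,4),np.round(sz,4),round(a,2),'mean',W.mean(0).round(4),'z',np.median(P[m][:,2]).round(4))
Z=P[...,2]
rect(reg(360,190,430,260,(Z>.06)&(Z<.095)),.07,'mixer')
bis=reg(360,190,430,260,(hsv[...,1]>90)&(hsv[...,0]<25)&(Z>.05)); rect(bis,.084,'biscuit')
rect(reg(290,205,335,255,(Z>.025)&(Z<.04)),.034,'rack')
rect(reg(290,205,335,255,(Z>.09)),.115,'beatertop')
rect(reg(200,200,272,275,(Z>.031)&(Z<.05)),.037,'bowl rim')
for n,b in dict(bottle=(345,115,380,155),vial=(315,145,338,168),carton=(250,125,290,165),orange=(270,170,310,195)).items():
    m=reg(*b,Z>.05); p=P[m]; print(n,m.sum(),p.min(0).round(3),p.max(0).round(3))
big=np.hstack([cv2.resize(c['color'][185:265,355:435],(400,400),interpolation=2),cv2.resize(c['color'][195:265,280:350],(400,400),interpolation=2)]); save('crop1.png',big)
E
```

```text
mixer 2214 [0.5165 0.0657] [0.0911 0.1099] 77.45 mean [0.5158 0.0654] z 0.0714
biscuit 269 [0.5185 0.0568] [0.0259 0.0595] 57.26 mean [0.5171 0.0571] z 0.085
rack 784 [0.4942 0.2393] [0.07 0.07] 88.43 mean [0.4939 0.2388] z 0.0357
beatertop 170 [0.5011 0.2217] [0.0707 0.0806] 30.99 mean [0.4951 0.2383] z 0.1259
bowl rim 542 [0.4724 0.4053] [0.138  0.1377] 2.1 mean [0.4715 0.4131] z 0.0392
bottle 583 [0.487 0.1   0.05 ] [0.745 0.204 0.919]
vial 142 [0.487 0.195 0.05 ] [0.671 0.224 0.919]
carton 568 [0.487 0.204 0.05 ] [0.71  0.369 0.919]
orange 247 [0.487 0.204 0.059] [0.603 0.313 0.919]
```

View pics/crop1.png

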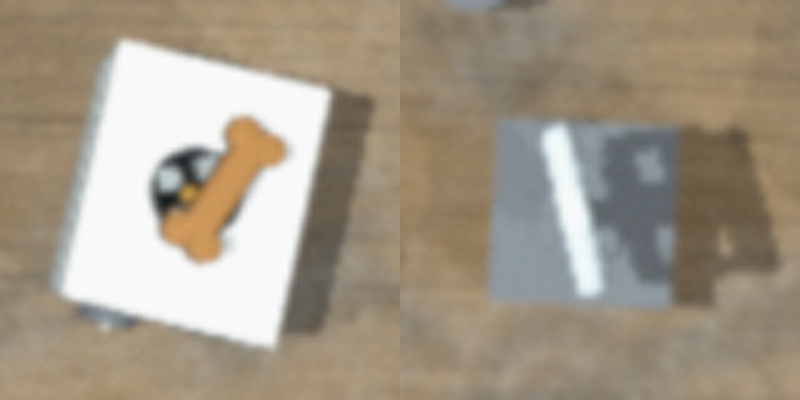

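The crop confirms my choices: the biscuit lies diagonally over the dark coupling at (225,190), and the white-metal bar of the beater stands in the grey block at (572,210).

```bash
cat >> h.py <<'E'
def goal(p,yaw=None,final=None):
    "tool-frame shift and turn to TCP p, tool pointing straight down, tool y at yaw deg"
    o=get_obs(); R=Ro.from_quat(o['ee_rot']).as_matrix()
    cur=np.degrees(np.arctan2(R[1,1],R[0,1]))
    if yaw is None: yaw=cur
    yaw=cur+(yaw-cur+90)%180-90 if final is None else yaw
    a=np.radians(yaw); y=np.array([np.cos(a),np.sin(a),0]); z=np.array([0,0,-1.]); x=np.cross(y,z)
    G=np.stack([x,y,z],1)
    print('pos',o['position'].round(4),'yaw',cur.round(2),'j1,j7',o['joint_pos'][[0,6]].round(2),'->',p,round(yaw,2))
    print('delta',(R.T@(np.array(p)-o['position'])).round(4),'turn',Ro.from_matrix(R.T@G).as_rotvec().round(4),'t',o['clock'])
E
python3 - <<'E'
from h import *
print(tip_reach)
c={k:v for k,v in np.load('top0.npz').items()}
m=np.zeros((400,640),np.uint8); g=c['color'].min(2); m[210:252,298:332]=g[210:252,298:332]>150
print(g[231,300:325]); v,u=np.nonzero(m); W=onplane(c,u,v,.125)[:,:2]; print(len(u),cv2.minAreaRect(W.astype(np.float32)),W.mean(0))
goal([.5175,.057,.2],57.3)
E
```

```text
0.011
[132 132 132 131 136 140 148 180 233 246 247 241 199 131 101  96  95  95
  97  96  96  96  93  94  95]
202 ((0.4943685233592987, 0.24536441266536713), (0.06098664551973343, 0.03350448235869408), 1.3203593492507935) [0.49365141 0.23926389]
pos [0.2094 0.5885 0.2416] yaw 70.42 j1,j7 [-1.25 -0.09] -> [0.5175, 0.057, 0.2] 57.3
delta [-0.4684 -0.3975  0.0421] turn [-1.30e-03  2.00e-04  2.29e-01] t 0.1
```

The manual's scale: shifts go in shares of 0.8 m and turns go in shares of pi rad. Converting my numbers, -0.468 m / 0.8 = -0.585, -0.398 m / 0.8 = -0.4975, 0.229 rad / 3.1416 = 0.0729.

Request:
{"api": "move_arm", "payload": {
  "plan": [
    {"delta_pos": [-0.585,-0.4975,0.0525],"turn": [0,0,0.0729],"fingers": 0.3},
    {"delta_pos": [-0.585,-0.4975,0.0525],"turn": [0,0,0.0729],"fingers": 0.3},
    {"delta_pos": [-0.585,-0.4975,0.0525],"turn": [0,0,0.0729],"fingers": 0.3},
    {"delta_pos": [-0.585,-0.4975,0.0525],"turn": [0,0,0.0729],"fingers": 0.3},
    {"delta_pos": [-0.585,-0.4975,0.0525],"turn": [0,0,0.0729],"fingers": 0.3},
    {"delta_pos": [-0.585,-0.4975,0.0525],"turn": [0,0,0.0729],"fingers": 0.3},
    {"delta_pos": [-0.585,-0.4975,0.0525],"turn": [0,0,0.0729],"fingers": 0.3},
    {"delta_pos": [-0.585,-0.4975,0.0525],"turn": [0,0,0.0729],"fingers": 0.3},
    {"delta_pos": [-0.585,-0.4975,0.0525],"turn": [0,0,0.0729],"fingers": 0.3},
    {"delta_pos": [-0.585,-0.4975,0.0525],"turn": [0,0,0.0729],"fingers": 0.3},
    {"delta_pos": [-0.585,-0.4975,0.0525],"turn": [0,0,0.0729],"fingers": 0.3},
    {"delta_pos": [-0.585,-0.4975,0.0525],"turn": [0,0,0.0729],"fingers": 0.3}
  ]
}}

```text
clock: 1.6
position: [0.5167, 0.0574, 0.1999]
ee_rot: [0.282, 0.96, -0.0, -0.0]
ft_force: [0.1, 0.7, 0.2]
grip_width: 0.7
grasp_force: 0.0
```

```bash
python3 - <<'E'
from h import *
goal([.5175,.057,.2],57.3)
c=grab('wrist'); save('w1.png',c['color']); np.savez('w1.npz',**{k:c[k] for k in ['color','range_z','Rw','o','fx','fy','cx','cy']})
hsv=cv2.cvtColor(c['color'],cv2.COLOR_RGB2HSV); m=((hsv[...,1]>90)&(hsv[...,0]<25)).astype(np.uint8)
P=cloud(c); m&=((P[...,2]>.07)&(P[...,2]<.1)).astype(np.uint8)
v,u=np.nonzero(m); W=onplane(c,u,v,.084)[:,:2]; print(c['o'],len(u),cv2.minAreaRect(W.astype(np.float32)),W.mean(0),np.median(P[m>0][:,2]))
E
```

```text
pos [0.5167 0.0574 0.1999] yaw 57.3 j1,j7 [-0.61  0.86] -> [0.5175, 0.057, 0.2] 57.3
delta [-0.0009  0.0001 -0.0001] turn [-0.0004 -0.0007 -0.0001] t 1.6
[0.45595733 0.09609917 0.33157698] 3256 ((0.6065852642059326, 0.14196418225765228), (0.26212531328201294, 0.16550232470035553), 68.64393615722656) [0.55965131 0.14299749] 0.08372794076582
```

View pics/w1.png

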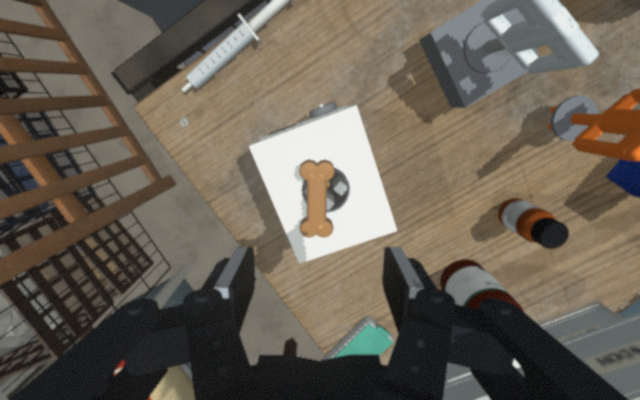

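The wrist view shows the biscuit at (317,198), aligned between the open fingers, with the coupling under it at (327,188). The vial is at (535,220).

```bash
python3 - <<'E'
from h import *
c={k:v for k,v in np.load('w1.npz').items()}
hsv=cv2.cvtColor(c['color'],cv2.COLOR_RGB2HSV); m=((hsv[...,1]>90)&(hsv[...,0]<25)); k=np.zeros_like(m); k[150:245,285:345]=1; m&=k
n,l,s,_=cv2.connectedComponentsWithStats(m.astype(np.uint8)); m=l==1+s[1:,4].argmax()
v,u=np.nonzero(m); W=onplane(c,u,v,.084)[:,:2]; r=cv2.minAreaRect(W.astype(np.float32)); print(len(u),r,W.mean(0),np.median(cloud(c)[m][:,2]))
d=ray(c,320,200);print(d)
p=W.mean(0)
goal([p[0],p[1],.083],r[2])
# coupling light sectors / slots
g=c['color'][160:215,290:360]; save('cpl.png',g,8)
E
```

```text
1763 ((0.51744145154953, 0.054810717701911926), (0.025385398417711258, 0.061591584235429764), 57.29613494873047) [0.51610074 0.05565394] 0.08384041270488937
[ 0.24414193 -0.15133055 -0.95787382]
pos [0.5166 0.0581 0.2001] yaw 57.38 j1,j7 [-0.61  0.86] -> [np.float64(0.5161007443341031), np.float64(0.05565393763682762), 0.083] 57.3
delta [-0.001  -0.0023  0.1171] turn [-0.0001 -0.0007  0.0014] t 1.65
```

View pics/cpl.png

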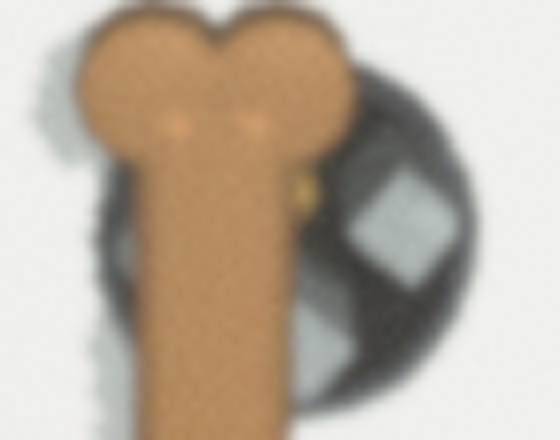

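The crop shows light sectors of the coupling beside the biscuit; the slots run between them. I'll measure them after clearing.

Converted, 0.116 m / 0.8 = 0.145, 0.11 m / 0.8 = 0.1375.

Request:
{"api": "move_arm", "payload": {
  "plan": [
    {"delta_pos": [-0.0013,-0.0025,0.0625],"turn": [0,0,0],"fingers": 0.55},
    {"delta_pos": [-0.0013,-0.0025,0.1125],"turn": [0,0,0],"fingers": 0.55},
    {"delta_pos": [-0.0013,-0.0025,0.1375],"turn": [0,0,0],"fingers": 0.55},
    {"delta_pos": [-0.0013,-0.0025,0.145],"turn": [0,0,0],"fingers": 0.55},
    {"delta_pos": [-0.0013,-0.0025,0.145],"turn": [0,0,0],"fingers": 1},
    {"delta_pos": [-0.0013,-0.0025,0.145],"turn": [0,0,0],"fingers": 1},
    {"delta_pos": [-0.0013,-0.0025,0.145],"turn": [0,0,0],"fingers": 1},
    {"delta_pos": [-0.0013,-0.0025,0.145],"turn": [0,0,0],"fingers": 1}
  ],
  "force": 30
}}

```text
clock: 2.65
position: [0.5173, 0.0551, 0.0852]
ee_rot: [0.281, 0.96, 0.001, 0.001]
ft_force: [-1.5, -0.0, 6.5]
grip_width: 0.175
grasp_force: 31.9
```

Converted, -0.115 m / 0.8 = -0.1438, -0.08 m / 0.8 = -0.1.

Request:
{"api": "move_arm", "payload": {
  "plan": [
    {"delta_pos": [0,0,-0.0375],"turn": [0,0,0],"fingers": 1},
    {"delta_pos": [0,0,-0.1],"turn": [0,0,0],"fingers": 1},
    {"delta_pos": [0,0,-0.1438],"turn": [0,0,0],"fingers": 1},
    {"delta_pos": [0,0,-0.1438],"turn": [0,0,0],"fingers": 1},
    {"delta_pos": [0,0,-0.1438],"turn": [0,0,0],"fingers": 1}
  ]
}}

```text
clock: 3.28
position: [0.5164, 0.0548, 0.1986]
ee_rot: [0.282, 0.96, -0.0, -0.0]
ft_force: [-0.7, 0.7, 0.6]
grip_width: 0.174
grasp_force: 31.1
```

```bash
python3 - <<'E'
from h import *
print(get_obs()['grip_width'],get_obs()['grasp_force'])
c=grab('wrist'); np.savez('w2.npz',**{k:c[k] for k in ['color','range_z','Rw','o','fx','fy','cx','cy']})
I=np.hstack([cv2.resize(c['color'],(560,350)),cv2.resize(c['color'][150:220,295:360],(240,258),interpolation=2)[:350,:] if 0 else cv2.copyMakeBorder(cv2.resize(c['color'][160:220,295:355],(240,240),interpolation=2),0,110,0,0,0)]); save('w2.png',I)
goal([.4724,.4053,.2]); goal([.4724,.4053,.035])
E
```

```text
0.1742956428163076 31.094353795051575
pos [0.5162 0.0547 0.1982] yaw 57.3 j1,j7 [-0.61  0.86] -> [0.4724, 0.4053, 0.2] 57.3
delta [ 0.2262  0.2714 -0.0018] turn [-0.0011 -0.0011 -0.    ] t 3.325
pos [0.5162 0.0547 0.1982] yaw 57.3 j1,j7 [-0.61  0.86] -> [0.4724, 0.4053, 0.035] 57.3
delta [0.226  0.2715 0.1632] turn [-0.0011 -0.0011 -0.    ] t 3.325
```

View pics/w2.png

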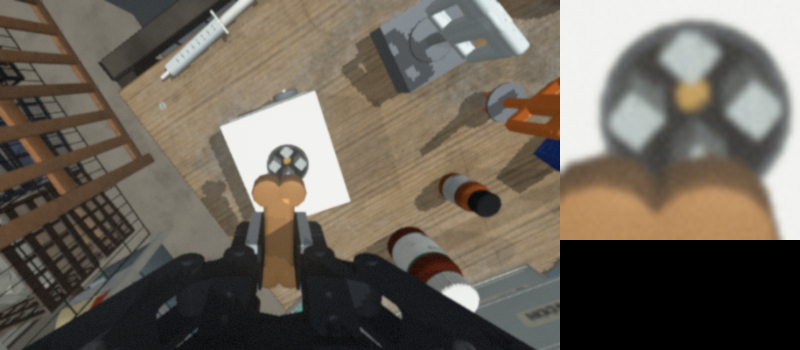

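The biscuit is held between the fingers. The coupling is clear: light sectors at (690,55), (635,122) and (752,110), pin at (690,95). The slots run at 45° between the sectors.

Converted, 0.272 m / 0.8 = 0.34, 0.226 m / 0.8 = 0.2825.

Request:
{"api": "move_arm", "payload": {
  "plan": [
    {"delta_pos": [0.2825,0.34,-0.0025],"turn": [0,0,0],"fingers": 1},
    {"delta_pos": [0.2825,0.34,-0.0025],"turn": [0,0,0],"fingers": 1},
    {"delta_pos": [0.2825,0.34,-0.0025],"turn": [0,0,0],"fingers": 1},
    {"delta_pos": [0.2825,0.34,-0.0025],"turn": [0,0,0],"fingers": 1},
    {"delta_pos": [0.2825,0.34,-0.0025],"turn": [0,0,0],"fingers": 1},
    {"delta_pos": [0.2825,0.34,-0.0025],"turn": [0,0,0],"fingers": 1},
    {"delta_pos": [0.2825,0.34,-0.0025],"turn": [0,0,0],"fingers": 1},
    {"delta_pos": [0.2825,0.34,0.0625],"turn": [0,0,0],"fingers": 1},
    {"delta_pos": [0.2825,0.34,0.125],"turn": [0,0,0],"fingers": 1},
    {"delta_pos": [0.2825,0.34,0.175],"turn": [0,0,0],"fingers": 1},
    {"delta_pos": [0.2825,0.34,0.2],"turn": [0,0,0],"fingers": 1},
    {"delta_pos": [0.2825,0.34,0.2038],"turn": [0,0,0],"fingers": 1}
  ]
}}

```text
clock: 4.82
position: [0.4734, 0.4048, 0.0353]
ee_rot: [0.282, 0.959, -0.001, -0.0]
ft_force: [0.4, 0.4, 0.9]
grip_width: 0.178
grasp_force: 31.1
```

```bash
python3 - <<'E'
from h import *
c={k:v for k,v in np.load('w2.npz').items()}
g=c['color'].min(2); 
dark=(c['color'].max(2)<110).astype(np.uint8); d2=np.zeros_like(dark); d2[160:205,295:360]=dark[160:205,295:360]
n,l,s,ce=cv2.connectedComponentsWithStats(d2); i=1+s[1:,4].argmax(); 
v,u=np.nonzero(l==i); W=onplane(c,u,v,.07)[:,:2].astype(np.float32); h=cv2.convexHull(np.stack([u,v],1).astype(np.int32))
print('circ',cv2.minEnclosingCircle(W))
hm=np.zeros_like(dark); cv2.fillConvexPoly(hm,h,1); hm=cv2.erode(hm,np.ones((3,3)))
hs=cv2.cvtColor(c['color'],cv2.COLOR_RGB2HSV)
sq=((g>110)&(hs[...,1]<60)&(hm>0)).astype(np.uint8)
n,l,s,ce=cv2.connectedComponentsWithStats(sq)
for i in range(1,n):
    if s[i,4]>20:
        v,u=np.nonzero(l==i); Q=onplane(c,u,v,.07)[:,:2]; r=cv2.minAreaRect(Q.astype(np.float32)); print(ce[i],s[i,4],Q.mean(0),r[1],r[2])
goal([.4724,.4053,.035])
E
```

```text
circ ((0.5144699811935425, 0.05743389576673508), 0.024558445438742638)
[327.08391608 173.69230769] 143 [0.50639095 0.06914159] (0.009884103201329708, 0.010371200740337372) 12.1972074508667
[343.06944444 186.84722222] 144 [0.52274415 0.07428762] (0.010658374056220055, 0.010027757845818996) 14.069499015808105
[310.6826087  190.49130435] 230 [0.51100985 0.05028598] (0.011762888170778751, 0.020895609632134438) 13.337651252746582
[329.72 196.56] 25 [0.52383923 0.0606961 ] (0.0035853043664246798, 0.004745623096823692) 13.805215835571289
pos [0.4734 0.4048 0.0353] yaw 57.26 j1,j7 [-0.95  0.31] -> [0.4724, 0.4053, 0.035] 57.26
delta [ 0.0011 -0.0001  0.0003] turn [-0.0022 -0.0002 -0.    ] t 4.825
```

Converted, -0.165 m / 0.8 = -0.2063, -0.14 m / 0.8 = -0.175.

Request:
{"api": "move_arm", "payload": {
  "plan": [
    {"delta_pos": [0,0,0],"turn": [0,0,0],"fingers": 0.55},
    {"delta_pos": [0,0,0],"turn": [0,0,0],"fingers": 0.55},
    {"delta_pos": [0,0,0],"turn": [0,0,0],"fingers": 0.55},
    {"delta_pos": [0,0,-0.0375],"turn": [0,0,0],"fingers": 0.55},
    {"delta_pos": [0,0,-0.1],"turn": [0,0,0],"fingers": 0.55},
    {"delta_pos": [0,0,-0.175],"turn": [0,0,0],"fingers": 0.55},
    {"delta_pos": [0,0,-0.2063],"turn": [0,0,0],"fingers": 0.55},
    {"delta_pos": [0,0,-0.2063],"turn": [0,0,0],"fingers": 0.55},
    {"delta_pos": [0,0,-0.2063],"turn": [0,0,0],"fingers": 0.55}
  ]
}}

```text
clock: 5.95
position: [0.4732, 0.4055, 0.2005]
ee_rot: [0.281, 0.96, -0.0, -0.0]
ft_force: [0.3, -0.5, 0.0]
grip_width: 0.454
grasp_force: 0.0
```

```bash
python3 - <<'E'
from h import *
c=grab('wrist'); hs=cv2.cvtColor(c['color'],cv2.COLOR_RGB2HSV); P=cloud(c)
m=(hs[...,1]>90)&(hs[...,0]<25)&(P[...,2]>.003)&(P[...,2]<.06)&(np.hypot(P[...,0]-.4724,P[...,1]-.4053)<.08)
print('biscuit',m.sum(),np.median(P[m],0))
t=grab('top'); np.savez('top1.npz',**{k:t[k] for k in ['color','range_z','Rw','o','fx','fy','cx','cy']})
I=np.hstack([cv2.resize(c['color'],(480,300)),cv2.resize(t['color'][180:280,190:296],(318,300))]); save('w3.png',I)
E
```

```text
biscuit 1034 [0.47300605 0.40573015 0.01583404]
```

View pics/w3.png

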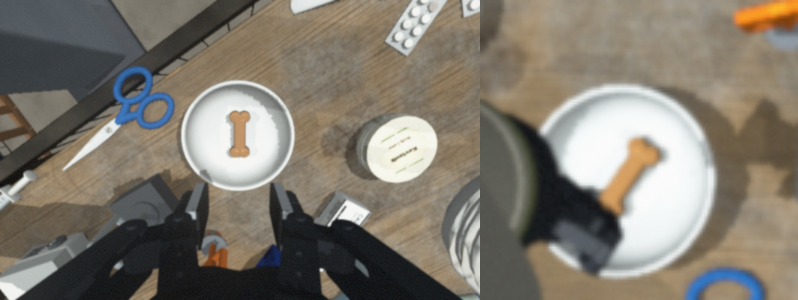

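The biscuit lies in the middle of the bowl at (240,135), let go. Next I measure the beater bar, the coupling and the route.

```bash
python3 - <<'E'
from h import *
c={k:v for k,v in np.load('top0.npz').items()}
m=np.zeros((400,640),bool); g=c['color'].min(2); m[205:255,298:325]=g[205:255,298:325]>170
n,l,s,_=cv2.connectedComponentsWithStats(m.astype(np.uint8)); m=l==1+s[1:,4].argmax()
v,u=np.nonzero(m); W=onplane(c,u,v,.125)[:,:2]; print(len(u),cv2.minAreaRect(W.astype(np.float32)),W.mean(0),cloud(c)[m][:,2].max())
vv=np.linalg.svd(W-W.mean(0))[2][0]; print('bar angle',np.degrees(np.arctan2(vv[1],vv[0])))
E
```

```text
158 ((0.4944348931312561, 0.2388901710510254), (0.059146732091903687, 0.011262400075793266), 14.423216819763184) [0.49434668 0.23888255] 0.9192668996773321
bar angle -165.4828762467129
```

```bash
python3 - <<'E'
from h import *
goal([.5168,.064,.22],104.45)
E
```

```text
pos [0.473  0.4054 0.1999] yaw 57.31 j1,j7 [-0.97  0.28] -> [0.5168, 0.064, 0.22] 104.45
delta [-0.2213 -0.2637 -0.0196] turn [-0.0018 -0.0013 -0.8228] t 6.05
```

Converted, -0.264 m / 0.8 = -0.33, -0.221 m / 0.8 = -0.2763, -0.823 rad / 3.1416 = -0.262.

Request:
{"api": "move_arm", "payload": {
  "plan": [
    {"delta_pos": [-0.2763,-0.33,-0.025],"turn": [0,0,-0.262],"fingers": 0.55},
    {"delta_pos": [-0.2763,-0.33,-0.025],"turn": [0,0,-0.262],"fingers": 0.55},
    {"delta_pos": [-0.2763,-0.33,-0.025],"turn": [0,0,-0.262],"fingers": 0.55},
    {"delta_pos": [-0.2763,-0.33,-0.025],"turn": [0,0,-0.262],"fingers": 0.55},
    {"delta_pos": [-0.2763,-0.33,-0.025],"turn": [0,0,-0.262],"fingers": 0.55},
    {"delta_pos": [-0.2763,-0.33,-0.025],"turn": [0,0,-0.262],"fingers": 0.55},
    {"delta_pos": [-0.2763,-0.33,-0.025],"turn": [0,0,-0.262],"fingers": 0.55},
    {"delta_pos": [-0.2763,-0.33,-0.025],"turn": [0,0,-0.262],"fingers": 0.55},
    {"delta_pos": [-0.2763,-0.33,-0.025],"turn": [0,0,-0.262],"fingers": 0.55}
  ]
}}

```text
clock: 7.18
position: [0.5166, 0.0657, 0.2208]
ee_rot: [-0.127, 0.992, 0.0, -0.0]
ft_force: [0.4, 0.0, -0.2]
grip_width: 0.45
grasp_force: 0.0
```

```bash
cat >> h.py <<'E'
def coupling(c,z=.07,guess=(.5168,.0645)):
    v,u=np.mgrid[:400,:640]; W=onplane(c,u,v,z); near=np.hypot(W[...,0]-guess[0],W[...,1]-guess[1])
    g=c['color'].min(2); hs=cv2.cvtColor(c['color'],cv2.COLOR_RGB2HSV)
    dk=(g<110)&(near<.024)
    n,l,s,_=cv2.connectedComponentsWithStats(dk.astype(np.uint8)); dk=l==1+s[1:,4].argmax()
    h=cv2.convexHull(W[dk][:,:2].astype(np.float32)); (ce,r)=cv2.minEnclosingCircle(h); el=cv2.fitEllipse(h); print('circle',ce,r,'ell',el[0],el[1])
    d=np.hypot(W[...,0]-el[0][0],W[...,1]-el[0][1])
    sq=((g>120)&(hs[...,1]<60)&(d<.0185)).astype(np.uint8); n,l,s,pc=cv2.connectedComponentsWithStats(sq)
    C=[]
    for i in range(1,n):
        if s[i,4]>40:
            q=W[l==i][:,:2]; r=cv2.minAreaRect(q.astype(np.float32)); C.append(q.mean(0)); print('sq',pc[i].round(0),s[i,4],q.mean(0).round(4),np.round(r[1],4),round(r[2],1))
    C=np.array(C); print('mean',C.mean(0)); e=C-C.mean(0); print('diag ang mod90',(np.degrees(np.arctan2(e[:,1],e[:,0]))-45)%90)
E
python3 - <<'E'
from h import *
o=get_obs(); print(o['position'],o['ee_rot'])
for n in ['wrist','top']:
    c=grab(n); np.savez(n+'4.npz',**{k:c[k] for k in ['color','range_z','Rw','o','fx','fy','cx','cy']}); coupling(c)
goal([.4944,.2389,.2],104.45)
E
```

```text
[0.51656079 0.06568751 0.22078183] [-1.26902353e-01  9.91915122e-01  2.79231519e-05 -4.26980947e-04]
circle (0.5169758200645447, 0.06328362971544266) 0.018552472814917564 ell (0.5170444846153259, 0.06330742686986923) (0.03634725138545036, 0.03671397268772125)
sq [326. 176.] 108 [0.5061 0.0689] [0.0093 0.0099] 22.9
sq [306. 177.] 113 [0.5113 0.0523] [0.0092 0.01  ] 24.2
sq [327. 196.] 107 [0.5229 0.0743] [0.0093 0.009 ] 14.8
sq [307. 197.] 110 [0.5282 0.0575] [0.0094 0.009 ] 14.3
mean [0.5171365  0.06327149]
diag ang mod90 [17.86689977 17.20025537 17.28709462 17.55796047]
circle (0.5167531967163086, 0.06446071714162827) 0.024056175723671913 ell (0.5160102844238281, 0.06398337334394455) (0.04401571676135063, 0.04810801148414612)
mean nanh.py:42: RuntimeWarning: Mean of empty slice.
  C=np.array(C); print('mean',C.mean(0)); e=C-C.mean(0); print('diag ang mod90',(np.degrees(np.arctan2(e[:,1],e[:,0]))-45)%90)
  ret = ret.dtype.type(ret / rcount)
Traceback (most recent call last):
  File "h.py", line 42, in coupling
    C=np.array(C); print('mean',C.mean(0)); e=C-C.mean(0); print('diag ang mod90',(np.degrees(np.arctan2(e[:,1],e[:,0]))-45)%90)
                                                                                                         ~^^^^^
IndexError: too many indices for array: array is 1-dimensional, but 2 were indexed
```

```bash
python3 - <<'E'
from h import *
goal([.4944,.2375,.22],104.45)
E
```

```text
pos [0.5167 0.0654 0.221 ] yaw 104.56 j1,j7 [-0.54  1.65] -> [0.4944, 0.2375, 0.22] 104.45
delta [-0.0217  0.1722  0.001 ] turn [ 0.0001 -0.0005  0.0019] t 7.275
```

Converted, 0.172 m / 0.8 = 0.215, 0.001 m / 0.8 = 0.0013.

Request:
{"api": "move_arm", "payload": {
  "plan": [
    {"delta_pos": [-0.0275,0.215,0.0013],"turn": [0,0,0],"fingers": 0.55},
    {"delta_pos": [-0.0275,0.215,0.0013],"turn": [0,0,0],"fingers": 0.55},
    {"delta_pos": [-0.0275,0.215,0.0013],"turn": [0,0,0],"fingers": 0.55},
    {"delta_pos": [-0.0275,0.215,0.0013],"turn": [0,0,0],"fingers": 0.55},
    {"delta_pos": [-0.0275,0.215,0.0013],"turn": [0,0,0],"fingers": 0.55},
    {"delta_pos": [-0.0275,0.215,0.0013],"turn": [0,0,0],"fingers": 0.55}
  ]
}}

```text
clock: 8.02
position: [0.4956, 0.2351, 0.2204]
ee_rot: [-0.125, 0.992, -0.0, 0.0]
ft_force: [0.4, -0.7, 0.6]
grip_width: 0.453
grasp_force: 0.0
```

```bash
python3 - <<'E'
from h import *
o=get_obs(); print(o['position'])
c=grab('wrist'); np.savez('w5.npz',**{k:c[k] for k in ['color','range_z','Rw','o','fx','fy','cx','cy']}); save('w5.png',c['color'])
P=cloud(c); print('n>.1',((P[...,2]>.115)&(P[...,2]<.135)).sum())
m=(P[...,2]>.119)&(P[...,2]<.131)&(np.hypot(P[...,0]-.494,P[...,1]-.238)<.05)&(c['color'].min(2)>140)
v,u=np.nonzero(m); W=onplane(c,u,v,.125)[:,:2]; r=cv2.minAreaRect(W.astype(np.float32)); print(len(u),u.mean(),v.mean(),r,W.mean(0),np.median(P[m][:,2]))
# collar-check
E
```

```text
[0.49562356 0.23507055 0.22035345]
n>.1 1409
1073 322.479962721342 202.82665424044734 ((0.49413472414016724, 0.23718403279781342), (0.059238068759441376, 0.00972714088857174), 14.342544555664062) [0.49334699 0.23686791] 0.12460109268190092
```

View pics/w5.png

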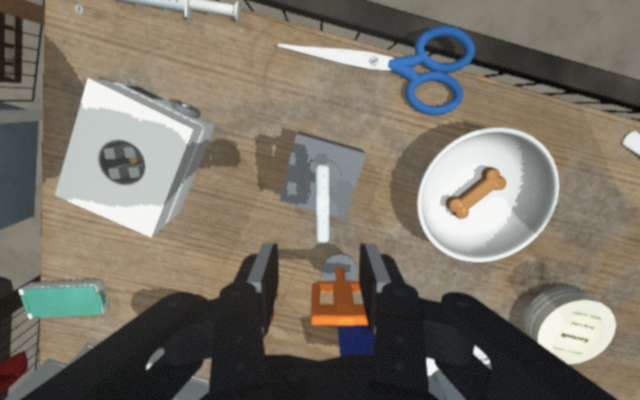

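The view shows the grey beater's bar at (322,203), lined up between the fingers. The orange copy at (340,300) stays clear, and the biscuit is still in the bowl.

```bash
python3 - <<'E'
from h import *
goal([.4941,.2372,.107],104.34)
E
```

```text
pos [0.4957 0.2351 0.2204] yaw 104.34 j1,j7 [-0.73  1.33] -> [0.4941, 0.2372, 0.107] 104.34
delta [0.001  0.0024 0.1134] turn [-0.0001  0.0002  0.    ] t 8.075
```

Converted, 0.113 m / 0.8 = 0.1413, 0.001 m / 0.8 = 0.0013.

Request:
{"api": "move_arm", "payload": {
  "plan": [
    {"delta_pos": [0.0013,0.0025,0.0625],"turn": [0,0,0],"fingers": 0.55},
    {"delta_pos": [0.0013,0.0025,0.1125],"turn": [0,0,0],"fingers": 0.55},
    {"delta_pos": [0.0013,0.0025,0.1375],"turn": [0,0,0],"fingers": 0.55},
    {"delta_pos": [0.0013,0.0025,0.1413],"turn": [0,0,0],"fingers": 0.55},
    {"delta_pos": [0.0013,0.0025,0.1413],"turn": [0,0,0],"fingers": 1},
    {"delta_pos": [0.0013,0.0025,0.1413],"turn": [0,0,0],"fingers": 1},
    {"delta_pos": [0.0013,0.0025,0.1413],"turn": [0,0,0],"fingers": 1},
    {"delta_pos": [0.0013,0.0025,0.1413],"turn": [0,0,0],"fingers": 1},
    {"delta_pos": [0.0013,0.0025,0.1413],"turn": [0,0,0],"fingers": 1}
  ],
  "force": 80
}}

```text
clock: 9.2
position: [0.4946, 0.2383, 0.1086]
ee_rot: [-0.126, 0.992, 0.0, 0.001]
ft_force: [-0.4, -1.2, 7.0]
grip_width: 0.101
grasp_force: 78.8
```

```bash
python3 - <<'E'
from h import *
goal([.4941,.2372,.107],104.34)
E
```

```text
pos [0.4946 0.2383 0.1086] yaw 104.44 j1,j7 [-0.72  1.35] -> [0.4941, 0.2372, 0.107] 104.34
delta [ 0.0008 -0.0009  0.0016] turn [0.0007 0.0022 0.0017] t 9.2
```

Converted, -0.1 m / 0.8 = -0.125, -0.09 m / 0.8 = -0.1125.

Request:
{"api": "move_arm", "payload": {
  "plan": [
    {"delta_pos": [0,0,-0.025],"turn": [0,0,0],"fingers": 1},
    {"delta_pos": [0,0,-0.0625],"turn": [0,0,0],"fingers": 1},
    {"delta_pos": [0,0,-0.1125],"turn": [0,0,0],"fingers": 1},
    {"delta_pos": [0,0,-0.125],"turn": [0,0,0],"fingers": 1},
    {"delta_pos": [0,0,-0.125],"turn": [0,0,0],"fingers": 1}
  ]
}}

```text
clock: 9.82
position: [0.4939, 0.2381, 0.2075]
ee_rot: [-0.126, 0.992, 0.0, 0.0]
ft_force: [0.3, 0.1, -1.2]
grip_width: 0.099
grasp_force: 78.1
```

```bash
python3 - <<'E'
from h import *
print(get_obs()['grip_width'])
goal([.5179,.0635,.207],107.5)
E
```

```text
0.09862068518951275
pos [0.4939 0.2381 0.2075] yaw 104.45 j1,j7 [-0.73  1.33] -> [0.5179, 0.0635, 0.207] 107.5
delta [ 0.0203 -0.175   0.0004] turn [ 0.0005  0.0008 -0.0532] t 9.825
```

Converted, -0.175 m / 0.8 = -0.2188, 0.02 m / 0.8 = 0.025, -0.053 rad / 3.1416 = -0.0169.

Request:
{"api": "move_arm", "payload": {
  "plan": [
    {"delta_pos": [0.025,-0.2188,0],"turn": [0,0,-0.0169],"fingers": 1},
    {"delta_pos": [0.025,-0.2188,0],"turn": [0,0,-0.0169],"fingers": 1},
    {"delta_pos": [0.025,-0.2188,0],"turn": [0,0,-0.0169],"fingers": 1},
    {"delta_pos": [0.025,-0.2188,0],"turn": [0,0,-0.0169],"fingers": 1},
    {"delta_pos": [0.025,-0.2188,0],"turn": [0,0,-0.0169],"fingers": 1},
    {"delta_pos": [0.025,-0.2188,0],"turn": [0,0,-0.0169],"fingers": 1},
    {"delta_pos": [0.025,-0.2188,0],"turn": [0,0,-0.0169],"fingers": 1}
  ]
}}

```text
clock: 10.7
position: [0.5179, 0.0646, 0.207]
ee_rot: [-0.153, 0.988, 0.0, -0.0]
ft_force: [-0.3, -0.8, -1.2]
grip_width: 0.102
grasp_force: 78.2
```

```bash
python3 - <<'E'
from h import *
goal([.5179,.0635,.177],107.5)
a=grab('wrist'); b=grab('scene'); save('w6.png',np.hstack([cv2.resize(a['color'][100:350,160:480],(400,312)),cv2.resize(b['color'][140:296,260:460],(400,312),interpolation=2)]))
E
```

```text
pos [0.5179 0.0646 0.207 ] yaw 107.6 j1,j7 [-0.53  1.71] -> [0.5179, 0.0635, 0.177] 107.5
delta [ 0.0003 -0.0011  0.03  ] turn [ 0.0001 -0.0004  0.0017] t 10.7
```

View pics/w6.png

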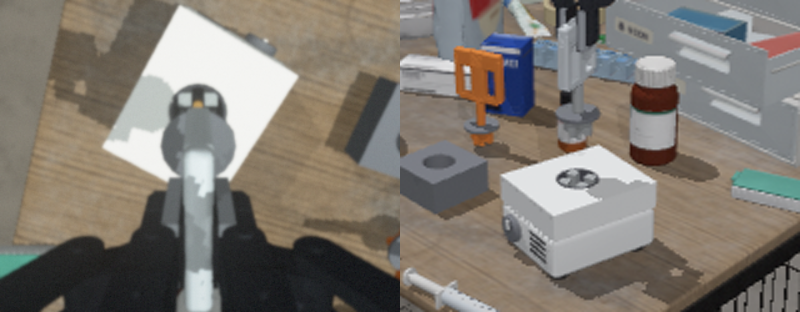

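The beater hangs upright over the coupling, with its collar at (200,140) in front of the coupling at (198,102). I'll lower it carefully.

Converted, 0.047 m / 0.8 = 0.0588, 0.045 m / 0.8 = 0.0563.

Request:
{"api": "move_arm", "payload": {
  "plan": [
    {"delta_pos": [0,-0.0013,0.025],"turn": [0,0,0],"fingers": 1},
    {"delta_pos": [0,-0.0013,0.0425],"turn": [0,0,0],"fingers": 1},
    {"delta_pos": [0,-0.0013,0.045],"turn": [0,0,0],"fingers": 1},
    {"delta_pos": [0,-0.0013,0.0475],"turn": [0,0,0],"fingers": 1},
    {"delta_pos": [0,-0.0013,0.0513],"turn": [0,0,0],"fingers": 1},
    {"delta_pos": [0,-0.0013,0.0538],"turn": [0,0,0],"fingers": 1},
    {"delta_pos": [0,-0.0013,0.0563],"turn": [0,0,0],"fingers": 1},
    {"delta_pos": [0,-0.0013,0.0588],"turn": [0,0,0],"fingers": 1},
    {"delta_pos": [0,-0.0013,0.0588],"turn": [0,0,0],"fingers": 1}
  ]
}}

```text
clock: 11.92
position: [0.5185, 0.0626, 0.1605]
ee_rot: [-0.152, 0.988, 0.0, 0.0]
ft_force: [-0.5, -0.0, 1.1]
grip_width: 0.103
grasp_force: 78.8
```

```bash
python3 - <<'E'
from h import *
goal([.5179,.0635,.16],107.5); o=get_obs(); print(o['ft_force'],o['torque'])
E
```

```text
pos [0.5185 0.0626 0.1605] yaw 107.48 j1,j7 [-0.52  1.72] -> [0.5179, 0.0635, 0.16] 107.5
delta [0.0003 0.0011 0.0005] turn [ 0.0001  0.0003 -0.0003] t 11.925
[-0.50500977 -0.04541954  1.10880201] [-0.0116637   0.12779334  0.01054108]
```

Request:
{"api": "move_arm", "payload": {
  "plan": [
    {"delta_pos": [0,0,0.0025],"turn": [0,0,0],"fingers": 1},
    {"delta_pos": [0,0,0.005],"turn": [0,0,0],"fingers": 1},
    {"delta_pos": [0,0,0.005],"turn": [0,0,0],"fingers": 1}
  ]
}}

```text
clock: 12.3
position: [0.5182, 0.0628, 0.1559]
ee_rot: [-0.152, 0.988, 0.0, -0.0]
ft_force: [-0.0, 1.5, -1.6]
grip_width: 0.102
grasp_force: 78.2
```

Converted, 0.012 m / 0.8 = 0.015, 0.011 m / 0.8 = 0.0138.

Request:
{"api": "move_arm", "payload": {
  "plan": [
    {"delta_pos": [0,0,0.0038],"turn": [0,0,0],"fingers": 1},
    {"delta_pos": [0,0,0.0075],"turn": [0,0,0],"fingers": 1},
    {"delta_pos": [0,0,0.0113],"turn": [0,0,0],"fingers": 1},
    {"delta_pos": [0,0,0.0138],"turn": [0,0,0],"fingers": 1},
    {"delta_pos": [0,0,0.015],"turn": [0,0,0],"fingers": 1},
    {"delta_pos": [0,0,0.015],"turn": [0,0,0],"fingers": 1}
  ]
}}

```text
clock: 13.05
position: [0.5187, 0.0628, 0.1449]
ee_rot: [-0.152, 0.988, 0.0, 0.0]
ft_force: [-2.1, 2.5, 7.4]
grip_width: 0.098
grasp_force: 79.4
```

Converted, 0.003 m / 0.8 = 0.0038, 0.001 m / 0.8 = 0.0013.

Request:
{"api": "move_arm", "payload": {
  "plan": [
    {"delta_pos": [0,0,0.0013],"turn": [0,0,0],"fingers": 1},
    {"delta_pos": [0,0,0.0038],"turn": [0,0,0],"fingers": 1},
    {"delta_pos": [0,0,0.0038],"turn": [0,0,0],"fingers": 1},
    {"delta_pos": [0,0,0.0038],"turn": [0,0,0],"fingers": 1}
  ]
}}

```text
clock: 13.55
position: [0.5193, 0.063, 0.1445]
ee_rot: [-0.152, 0.988, 0.001, 0.001]
ft_force: [-12.8, 1.3, 32.4]
grip_width: 0.102
grasp_force: 83.5
```

```bash
python3 - <<'E'
from h import *
goal([.5171,.0633,.1446],107.5); o=get_obs(); print(o['ft_force'],o['grasp_force'])
b=grab('scene'); a=grab('top'); save('w7.png',np.hstack([cv2.resize(b['color'][140:296,260:460],(400,312),interpolation=2),cv2.resize(b['color'][150:230,180:283],(400,312),interpolation=2)]))
E
```

```text
pos [0.5193 0.063  0.1445] yaw 107.48 j1,j7 [-0.52  1.73] -> [0.5171, 0.0633, 0.1446] 107.5
delta [ 0.002   0.001  -0.0001] turn [ 0.0012  0.0027 -0.0003] t 13.55
[-12.76089586   1.34007442  32.44029909] 83.4819283336401
```

View pics/w7.png

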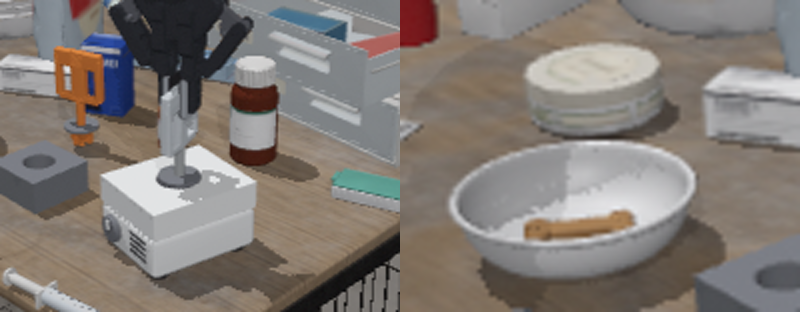

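The collar sits flat on the coupling at (180,177), and the biscuit is in the bowl at (580,222). I'll ease off the side load and part of the push, then hand in.

Converted, -0.001 m / 0.8 = -0.0013.

Request:
{"api": "move_arm", "payload": {
  "plan": [
    {"delta_pos": [0.0013,0,-0.0013],"turn": [0,0,0],"fingers": 1},
    {"delta_pos": [0.0013,0,-0.0013],"turn": [0,0,0],"fingers": 1},
    {"delta_pos": [0.0013,0,-0.0013],"turn": [0,0,0],"fingers": 1},
    {"delta_pos": [0.0013,0,-0.0013],"turn": [0,0,0],"fingers": 1}
  ]
}}

```text
clock: 14.15
position: [0.5187, 0.0628, 0.1446]
ee_rot: [-0.152, 0.988, 0.001, 0.002]
ft_force: [-5.6, 2.0, 20.0]
grip_width: 0.106
grasp_force: 81.2
```

```bash
python3 -c "
from workcell import hand_in
print(hand_in())"
```

```text
the job is handed in; nothing more can be done
None
```

The job is handed in: the biscuit lies in the scrap bowl, and the beater is meshed and seated on the mixer, still gripped (about 81 N) and pressed home with about 20 N; no verdict was returned.

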